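Reset the salting tally round the cheese

ROBOT

A 6-joint arm with a two-finger parallel gripper is mounted at the origin on the work surface. World frame = base frame: x ahead of the robot, y to its left, z up, the work surface at z = 0. Lengths are in m, angles in rad, forces in N, time in s.
With the tool pointing down it reaches from about 0.35 to 0.975 m from the base axis. Payload 4.9 kg.
Tool frame: the origin (TCP) lies at the very end of the fingers, on their centre line; the grasp point (between the pads) lies 19 mm behind it; y points along the fingers, z is the direction in which the jaws open and shut, and the axes are right-handed (so a half turn about y gives the same grasp; the last joint's range is limited). The gripper opens to 85 mm and grips with 20 to 120 N. Pads are 22 mm wide; open, the fingers measure 114 mm over their backs; the gripper's body (76 mm by 85 mm) begins 54 mm behind the grasp point. The pads swing forward as they close: fully open they stand 13 mm farther back than shut.
Start: joints at [-1.349, 0.053, 1.613, -0, 1.476, -0.119], TCP at [0.209, -0.589, 0.231] pointing down, gripper open.
Joint ranges: [-3.01, 3.01], [-1.01, 2.22], [0.06, 2.58], [-1.02, 4.17], [0.09, 2.62], [-3.14, 3.14]. Speed limits (rad/s): [2.57, 2.57, 3.14, 3.14, 3.14, 3.14].

INTERFACE

Orientations are given as a rotation vector (axis times angle).
In Python, from station import ctrl gives the robot as it stands.
- The arm moves only by the tool arm_command, never from a script. Its argument "steps" is a list of rows, each a list of 3 entries, a list of its own where there are three numbers: the shift along the tool's x, y, z in m, then the turn, a rotation vector about the tool's x, y, z in degrees, then the opening, from 0 (shut) to 1 (fully open). In form: [[[dx, dy, dz], [ax, ay, az], gripper], ...]. A call has 1 to 5 rows; each row is the pose to reach, as a shift and turn from the pose measured when the call began, along the tool's axes at that moment; what a row does not reach only later rows make up. A row lasts 1/10 s, in which the tool goes at most 50 mm and 8.59 degrees, less where a joint would pass 70% of its speed; a pose out of reach is approached as far as the arm can. A call with a gripper value outside its range is refused whole. The fingers move at their own pace and stop on an object; "force" is the grip in N (left out, the last holds). Time passes only in rows, so rows that repeat a pose let the fingers close. It gives the time, the measured TCP pose, the force and the opening at its end, in the units of the state.
- ctrl.get_obs(): the state, without advancing time (a new reading comes with each control period).
- ctrl.get_image(name): name is "side" or "top"; returns a dict with "img" (480x640x3 uint8, red, green, blue), "camera_matrix" (3x3 intrinsics, pixels), "world_from_camera" (4x4, takes a point from camera to world coordinates). Camera axes: x right, y up, looking along -z (the intrinsics and any distortion apply to the point x, -y, -z); pixel columns grow to the right and rows downward; lengths in m; the calibration is good to about 2 mm. A picture is of the moment at which its call begins. There is no depth.
- ctrl.finish_job(): hands the job in, once; it reports no verdict.
Trained networks look in a picture, given as the dict that the camera call returned (one of the last four; its "shot" number tells which), for a name from the list of things; names that differ only in an ending like _2 or _b are one class to them, and where a whole thing is asked for, a point or a joint stands for the part that bears it (a point fixed in the world has none). Each returns a list of dicts, best first, with "confidence" (0 to 1); they miss things now and then, are a little off and sometimes report something else, mostly with a low value. They report only what shows in the picture. A call takes as long as a camera call.
- ctrl.boxes_of(picture, name): "position" ([row, column] in pixels, amid what is visible of it).
The state is a dict: "t": time; "q": joint angles; "dq": joint speeds; "effort": joint torques, N m; "tool_pos": TCP position; "tool_rot": TCP orientation; "contact_force": force on the tool from outside, world axes, zero at the start; "wrist_torque": the same for the moment, N m; "opening": finger opening in m.
Only numpy, scipy, OpenCV 4.12 (cv2) and the standard library are available. Lean on these libraries where they do the work, as an engineer would, in place of code of your own. Each camera call takes 0.05 s, during which the arm holds its last target.

TASK

The cheese on the round board has had all its saltings, so reset the tally: with closed fingertips, follow the curved row of six short metal flaps round the cheese and tip each one over towards the tall flap that stands apart at one end, one after the other, starting at the end far from the tall flap. Use a light touch, leave the tall flap leaning as it is, do not touch the cheese, and do not move anything else on the board or the table.

Things in the scene. Friction and masses are not known exactly. Their poses are not given: they have to be found in the camera images.
- board: round wooden salting board lying fast on the table, 330 mm across, 20 mm thick (top at z = 20 mm); origin at the centre of its underside, z up. The flaps stand on it in an arc about this centre, at a radius of 125 mm, their hinge lines pointing at the centre. In the board's frame they stand at -69, -48, -27, -6, 15 and 36 degrees (flap1 to flap6; anticlockwise seen from above) and the tall flap at 72 degrees
- wheel: round cream-coloured cheese standing loose in the middle of the board, 155 mm across, 60 mm high, 1.1 kg (its top at z = 80 mm); origin under its centre
- flap1_foot (a point): middle of the hinge of short flap 1 of 6 (1 is the end far from the tall flap), 5 mm above the board's top. The flap is a thin plain metal leaf, 26 mm wide, 30 mm long from the hinge, 4 mm thick; neighbours stand 46 mm apart
- flap1 (a joint): angle of short flap 1: 0 = as at the start, leaning 0.35 rad back from upright, away from the tall flap; 0.35 = upright; 1.75 = fully down, laid over towards the tall flap, nearly flat. It turns with almost no force (some mN m), pushed past upright it falls over by its own weight
- flap2_foot (a point): middle of the hinge of short flap 2 of 6 (1 is the end far from the tall flap), 5 mm above the board's top. The flap is a thin plain metal leaf, 26 mm wide, 30 mm long from the hinge, 4 mm thick; neighbours stand 46 mm apart
- flap2 (a joint): angle of short flap 2: 0 = as at the start, leaning 0.35 rad back from upright, away from the tall flap; 0.35 = upright; 1.75 = fully down, laid over towards the tall flap, nearly flat. It turns with almost no force (some mN m), pushed past upright it falls over by its own weight
- flap3_foot (a point): middle of the hinge of short flap 3 of 6 (1 is the end far from the tall flap), 5 mm above the board's top. The flap is a thin plain metal leaf, 26 mm wide, 30 mm long from the hinge, 4 mm thick; neighbours stand 46 mm apart
- flap3 (a joint): angle of short flap 3: 0 = as at the start, leaning 0.35 rad back from upright, away from the tall flap; 0.35 = upright; 1.75 = fully down, laid over towards the tall flap, nearly flat. It turns with almost no force (some mN m), pushed past upright it falls over by its own weight
- flap4_foot (a point): middle of the hinge of short flap 4 of 6 (1 is the end far from the tall flap), 5 mm above the board's top. The flap is a thin plain metal leaf, 26 mm wide, 30 mm long from the hinge, 4 mm thick; neighbours stand 46 mm apart
- flap4 (a joint): angle of short flap 4: 0 = as at the start, leaning 0.35 rad back from upright, away from the tall flap; 0.35 = upright; 1.75 = fully down, laid over towards the tall flap, nearly flat. It turns with almost no force (some mN m), pushed past upright it falls over by its own weight
- flap5_foot (a point): middle of the hinge of short flap 5 of 6 (1 is the end far from the tall flap), 5 mm above the board's top. The flap is a thin plain metal leaf, 26 mm wide, 30 mm long from the hinge, 4 mm thick; neighbours stand 46 mm apart
- flap5 (a joint): angle of short flap 5: 0 = as at the start, leaning 0.35 rad back from upright, away from the tall flap; 0.35 = upright; 1.75 = fully down, laid over towards the tall flap, nearly flat. It turns with almost no force (some mN m), pushed past upright it falls over by its own weight
- flap6_foot (a point): middle of the hinge of short flap 6 of 6 (1 is the end far from the tall flap), 5 mm above the board's top. The flap is a thin plain metal leaf, 26 mm wide, 30 mm long from the hinge, 4 mm thick; neighbours stand 46 mm apart
- flap6 (a joint): angle of short flap 6: 0 = as at the start, leaning 0.35 rad back from upright, away from the tall flap; 0.35 = upright; 1.75 = fully down, laid over towards the tall flap, nearly flat. It turns with almost no force (some mN m), pushed past upright it falls over by its own weight
- tall_flap_foot (a point): middle of the hinge of the tall flap, 5 mm above the board's top: the same leaf but 50 mm long, 78 mm along the arc beyond flap 6; it leans back towards flap 6
- tall_flap (a joint): angle of the tall flap: 0 = leaning 0.35 rad back, as at the start; 1.75 = laid over (not wanted)
- salt_cup: bystander: steel cup, 48 mm across the rim, 45 mm high, standing on the board on the side without flaps; origin under its centre
- weight: bystander: brass scale weight, 38 mm across, 46 mm high, standing on the board on the side without flaps; origin under its centre
- small_cheese: bystander: small white cheese on the table, 84 mm across, 45 mm high; origin under its centre
- hoop: bystander: open wooden mould hoop on the table, 104 mm across, 50 mm high; origin under its centre
- brush: bystander: wooden brush lying on the table, 170 mm long, about 30 mm high or less; origin under it
- jar: bystander: glass jar with steel cap on the table, 60 mm across, 75 mm high; origin under its centre
- spatula: bystander: spatula lying on the table, 200 mm long, about 30 mm high or less; origin under it

How it is judged:
By the outcome, as a careful person would: the job done as asked, in the order asked, and still so for the second after the job is handed in, with the robot touching nothing.
It also fails if it takes over 48 s, if anything falls off the work surface, if the arm or the gripper's body presses on something with over 40 N, if the wrist force passes 120 N, or if a joint passes its speed limit or range.

## Working session

There is one attempt and no reset: what is moved stays moved. The work goes in short steps, Python scripts to look and compute and a tool call to move; the robot and the scene stay as the last step left them, time stands still between calls to the robot, and variables do not carry over. Pictures are saved under pics/ and viewed, and the job is handed in when it is done.

Besides the shell and the picture viewer there is one more tool, called after "Request:" by a JSON object that holds its "method" and its "body". arm_command: Moves the arm, as the interface text tells. Its arguments: {"type":"object","properties":{"steps":{"type":"array"},"force":{"type":"number"}},"required":["steps"]}

```bash
ls; mkdir -p pics; python3 - <<'E'
from station import ctrl
import cv2,numpy as np
np.set_printoptions(precision=4,suppress=True)
o=ctrl.get_obs();print(o)
for n in("top","side"):
    p=ctrl.get_image(n);cv2.imwrite(f"pics/{n}0.png",p["img"][:,:,::-1]);print(n,p["camera_matrix"],p["world_from_camera"],[k for k in p])
    for f in("board","wheel","flap1_foot","flap6_foot","flap3","tall_flap_foot","tall_flap"):
        print(f,[(np.round(b["position"]),round(b["confidence"],2)) for b in ctrl.boxes_of(p,f)][:7])
E
```

```text
pics
{'t': 0.0, 'q': array([-1.349 ,  0.0534,  1.6143,  0.    ,  1.476 , -0.119 ]), 'dq': array([ 0.0017,  0.0012,  0.0012,  0.0001, -0.0023,  0.0011]), 'effort': array([ -0.0001, -39.3685, -37.0175,  -0.    ,   0.0071,   0.    ]), 'tool_pos': array([ 0.2088, -0.5884,  0.2301]), 'tool_rot': array([-0.3505,  2.0386, -2.0344]), 'contact_force': array([-0.0521, -0.4611, -0.0536]), 'wrist_torque': array([-0.0065, -0.0077, -0.0256]), 'opening': 0.08503814363717828}
top [[584.2077   0.     316.4777]
 [  0.     584.2077 244.0723]
 [  0.       0.       1.    ]] [[-0.0114  0.9969 -0.0782  0.455 ]
 [-0.9999 -0.0113  0.0011 -0.0851]
 [ 0.0002  0.0782  0.9969  1.5102]
 [ 0.      0.      0.      1.    ]] ['img', 'camera_matrix', 'world_from_camera', 'shot']
board [(array([265., 284.]), 0.92), (array([209., 268.]), 0.22)]
wheel [(array([258., 254.]), 0.96)]
flap1_foot [(array([246., 282.]), 0.17)]
flap6_foot [(array([256., 280.]), 0.83)]
flap3 [(array([224., 283.]), 0.49), (array([268., 304.]), 0.45), (array([289., 330.]), 0.45), (array([249., 300.]), 0.36), (array([219., 330.]), 0.31)]
tall_flap_foot [(array([246., 281.]), 0.7)]
tall_flap [(array([221., 223.]), 0.6)]
side [[490.9966   0.     319.4085]
 [  0.     490.9966 235.9759]
 [  0.       0.       1.    ]] [[-0.9982  0.026  -0.0533  0.5034]
 [-0.057  -0.6681  0.7419  0.6847]
 [-0.0163  0.7436  0.6684  0.7708]
 [ 0.      0.      0.      1.    ]] ['img', 'camera_matrix', 'world_from_camera', 'shot']
board [(array([342., 318.]), 0.88)]
wheel [(array([301., 327.]), 0.66)]
flap1_foot [(array([339., 317.]), 0.76)]
flap6_foot [(array([341., 320.]), 0.86), (array([300., 328.]), 0.31), (array([238., 374.]), 0.28)]
flap3 [(array([305., 264.]), 0.75), (array([258., 319.]), 0.54), (array([262., 342.]), 0.52), (array([274., 284.]), 0.49), (array([287., 269.]), 0.43)]
tall_flap_foot [(array([342., 319.]), 0.85)]
tall_flap [(array([333., 270.]), 0.65)]
```

View pics/top0.png

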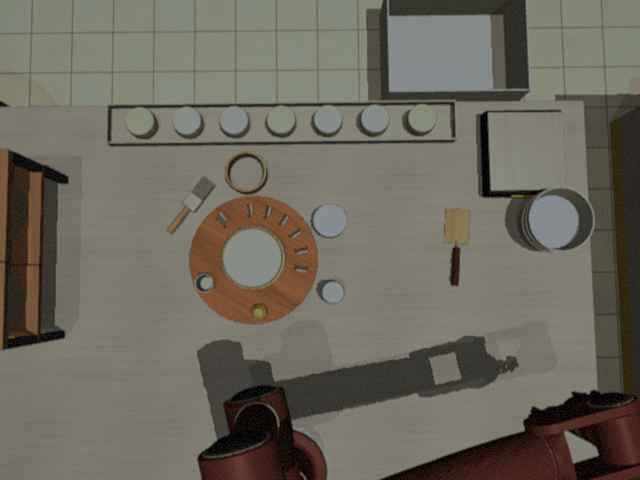

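View pics/side0.png

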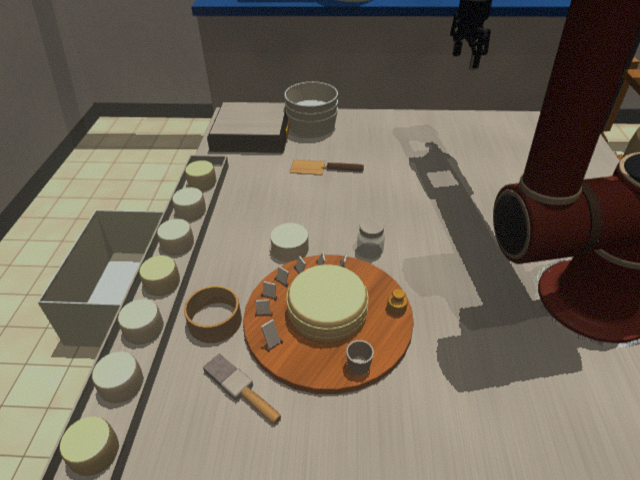

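The top view shows the board centred near (row 259, col 254). The tall flap is at (219, 223), flap 6 at (210, 250) and flap 1 at (268, 302). Next I'll fit the board pose.

```bash
cat > h.py <<'E'
import numpy as np,cv2
np.set_printoptions(precision=4,suppress=True)
def proj(p,P):
    P=np.atleast_2d(P);W=p["world_from_camera"];c=(P-W[:3,3])@W[:3,:3]
    c=c*[1,-1,-1];u=c@p["camera_matrix"].T;return u[:,:2]/u[:,2:]
A=np.radians([-69,-48,-27,-6,15,36,72])
def leaf(b,i,th,rad=0,s=0.):  # point s along leaf from hinge
    x,y,yaw=b;a=yaw+A[i];L=th-.35
    er=np.array([np.cos(a),np.sin(a),0]);et=np.array([-np.sin(a),np.cos(a),0])
    return np.array([x,y,.025])+(.125+rad)*er+s*(np.sin(L)*et+np.cos(L)*np.array([0,0,1]))
E
cat > fit.py <<'E'
from station import ctrl
from h import *
from scipy.optimize import least_squares
ps={n:ctrl.get_image(n) for n in("top","side")}
def rim(b,z=.02,r=.165):
    t=np.linspace(0,2*np.pi,120);return np.c_[b[0]+r*np.cos(t),b[1]+r*np.sin(t),0*t+z]
obs=[]
for n,p in ps.items():
    for f in("flap3","tall_flap"):
        for d in ctrl.boxes_of(p,f):
            if d["confidence"]>.25: obs.append((n,f,d["position"][::-1])); print(n,f,np.round(d["position"],1),round(d["confidence"],2))
def res(b):
    out=[]
    for n,f,uv in obs:
        ii=[6] if f=="tall_flap" else range(6)
        c=[proj(ps[n],leaf(b,i,0,0,.025 if i==6 else .015))[0]-uv for i in ii]
        out.append(min(c,key=lambda e:np.hypot(*e)))
    return np.ravel(out)
best=None
for yaw in np.radians(np.arange(-180,180,8)):
    r=least_squares(res,[.45,.03,yaw],loss="soft_l1",x_scale=[.01,.01,.05],diff_step=1e-4)
    if best is None or r.cost<best.cost:best=r
b=best.x;print(b,np.degrees(b[2]),best.cost);print(res(b).reshape(-1,2))
for n,p in ps.items():
    k=4;im=p["img"][:,:,::-1]
    c=proj(p,[b[0],b[1],.03])[0].astype(int);o=c-[95,70]
    im=cv2.resize(im[o[1]:o[1]+140,o[0]:o[0]+190],None,fx=k,fy=k,interpolation=cv2.INTER_CUBIC)
    cv2.imwrite(f"pics/{n}_raw.png",im)
    im=im.copy()
    pr=lambda P:np.round((proj(p,P)-o+.5)*k).astype(int)
    cv2.polylines(im,[pr(rim(b))],True,(255,255,0),1)
    cv2.polylines(im,[pr(rim(b,.08,.0775))],True,(255,0,255),1)
    for i in range(7):
        L=.05 if i==6 else .03
        q=[leaf(b,i,0,r,s) for r,s in((-.013,0),(.013,0),(.013,L),(-.013,L))]
        cv2.polylines(im,[pr(q)],True,(0,255,0),1)
    cv2.imwrite(f"pics/{n}_fit.png",im)
E
python3 fit.py
```

```text
top flap3 [252.3 300.7] 0.58
top flap3 [265.5 301.6] 0.51
top flap3 [221.7 282.2] 0.44
top flap3 [208.1 249.3] 0.44
top tall_flap [220.9 220.7] 0.54
side flap3 [275.  283.1] 0.55
side flap3 [258.4 318.9] 0.54
side flap3 [260.7 342.9] 0.5
side flap3 [287.2 267.9] 0.49
side flap3 [307.  262.9] 0.45
side flap3 [264.4 302.7] 0.4
side tall_flap [332.1 270.2] 0.64
[ 0.5342  0.0737 -0.5347] -30.63463699299743 16.81885616739335
[[ 1.2569 -1.4992]
 [ 0.0561  3.3715]
 [ 1.7709 -1.2735]
 [ 0.9854  1.8595]
 [ 1.5443 -1.1071]
 [-0.9858 -0.0632]
 [ 2.1818  2.2092]
 [-0.2267  0.9283]
 [ 1.0908  2.0175]
 [-0.0988 -0.313 ]
 [-2.5154  0.751 ]
 [ 0.606   1.5686]]
```

View pics/top_fit.png

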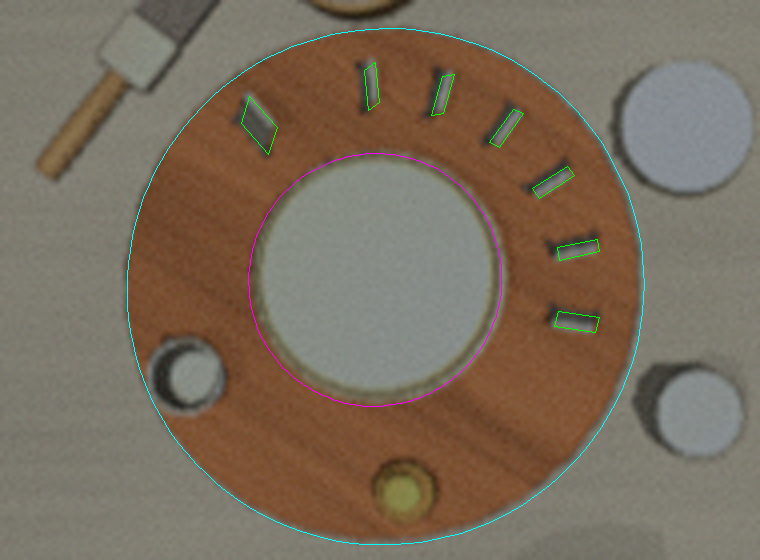

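View pics/side_fit.png

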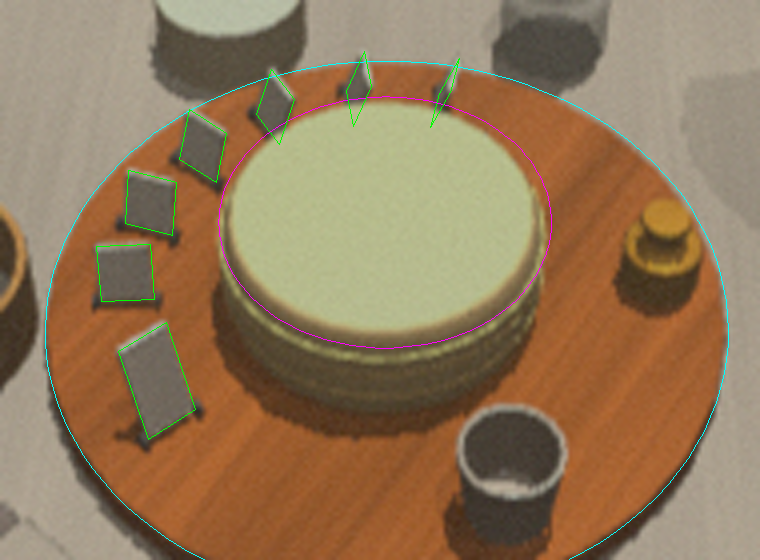

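The overlay agrees with both pictures to about 1 px for the rim and the leaves. Next, the tool axes and the approach pose.

```bash
cat >> h.py <<'E'
from scipy.spatial.transform import Rotation as R
B=np.array([.5342,.0737,-.5347])
def status(o):
    M=R.from_rotvec(o["tool_rot"]).as_matrix();d=o["tool_pos"][:2]-B[:2]
    a=np.degrees(np.arctan2(d[1],d[0])-B[2]);a=(a+180)%360-180
    f=lambda v:np.degrees(np.arctan2(v[1],v[0])-B[2])
    print("t",round(o["t"],2),"r %.1f ang %.1f z %.1f mm"%(1e3*np.hypot(*d),a,1e3*o["tool_pos"][2]),"tool x yaw(board) %.1f z yaw %.1f"%((f(M[:,0])+180)%360-180,(f(M[:,2])+180)%360-180),"tilt",np.round(M[2],3),"F",o["contact_force"],"open",round(o["opening"],4),"q",o["q"])
    return M
def goto(o,ang,r,z,zyaw):
    "shift & turn in tool axes to arc pose, zyaw= desired yaw of tool z in board frame deg, y down"
    M=R.from_rotvec(o["tool_rot"]).as_matrix()
    a=np.radians(ang)+B[2];T=np.array([B[0]+r*np.cos(a),B[1]+r*np.sin(a),z])
    y=np.radians(zyaw)+B[2];Z=np.array([np.cos(y),np.sin(y),0]);Y=np.array([0,0,-1.]);X=np.cross(Y,Z)
    N=np.c_[X,Y,Z]
    print("T",T,"shift mm",1e3*(M.T@(T-o["tool_pos"])),"turn deg",np.degrees(R.from_matrix(M.T@N).as_rotvec()))
E
python3 - <<'E'
from station import ctrl
from h import *
o=ctrl.get_obs();status(o)
for zy in(-90,0,90,180):print(zy);goto(o,-90,.126,.15,zy-90)
E
```

```text
t 1.1 r 738.3 ang -85.5 z 231.3 mm tool x yaw(board) -129.8 z yaw -39.8 tilt [ 0. -1. -0.] F [-0.1044 -0.3389  1.4548] open 0.0855 q [-1.349   0.0527  1.6129 -0.      1.476  -0.119 ]
-90
T [ 0.47   -0.0347  0.15  ] shift mm [-431.3768   81.2969 -435.1586] turn deg [ -0.0018 140.1631   0.0024]
0
T [ 0.47   -0.0347  0.15  ] shift mm [-431.3768   81.2969 -435.1586] turn deg [ 0.0003 50.1631  0.0023]
90
T [ 0.47   -0.0347  0.15  ] shift mm [-431.3768   81.2969 -435.1586] turn deg [  0.0019 -39.8369   0.0014]
180
T [ 0.47   -0.0347  0.15  ] shift mm [-431.3768   81.2969 -435.1586] turn deg [   0.0028 -129.8369   -0.0004]
```

Request:
{"method": "arm_command", "body": {"steps": [[[-0.033, 0.003, -0.033], [0, 0, 0], 0], [[-0.066, 0.006, -0.067], [0, 0, 0], 0], [[-0.1, 0.01, -0.1], [0, 0, 0], 0], [[-0.133, 0.013, -0.134], [0, 0, 0], 0], [[-0.166, 0.016, -0.168], [0, 0, 0], 0]], "force": 20}}

```text
t: 1.6
tool_pos: [0.3097, -0.3735, 0.2153]
tool_rot: [-0.349, 2.036, -2.037]
contact_force: [1.8, -0.4, -0.2]
opening: 0.0125
```

Request:
{"method": "arm_command", "body": {"steps": [[[-0.033, 0.003, -0.033], [0, 0, 0], 0], [[-0.066, 0.006, -0.067], [0, 0, 0], 0], [[-0.1, 0.01, -0.1], [0, 0, 0], 0], [[-0.133, 0.013, -0.134], [0, 0, 0], 0], [[-0.166, 0.016, -0.168], [0, 0, 0], 0]]}}

```text
t: 2.1
tool_pos: [0.4106, -0.158, 0.1994]
tool_rot: [-0.348, 2.035, -2.038]
contact_force: [1.3, -1.3, 0.2]
opening: -0.0
```

```bash
cat > st.py <<'E'
from station import ctrl
from h import *
import sys
o=ctrl.get_obs();status(o)
a=[float(x) for x in sys.argv[1:]]
if a: goto(o,a[0],a[1]/1e3,a[2]/1e3,a[0]+90)
E
python3 st.py -90 126 150
```

```text
t 2.1 r 262.6 ang -87.4 z 199.4 mm tool x yaw(board) -129.9 z yaw -39.9 tilt [-0.001 -1.     0.001] F [ 1.3498 -1.3006  0.1795] open -0.0 q [-0.5369 -0.3978  2.062   0.0001  1.4757  0.6941]
T [ 0.47   -0.0347  0.15  ] shift mm [-97.0535  49.4376 -96.4884] turn deg [ -0.0946 -39.8904  -0.0386]
```

Request:
{"method": "arm_command", "body": {"steps": [[[-0.02, 0.01, -0.02], [0, -8, 0], 0], [[-0.04, 0.02, -0.04], [0, -16, 0], 0], [[-0.06, 0.03, -0.06], [0, -24, 0], 0], [[-0.08, 0.04, -0.08], [0, -32, 0], 0], [[-0.097, 0.05, -0.097], [0, -40, 0], 0]]}}

```text
t: 2.6
tool_pos: [0.4703, -0.0329, 0.1493]
tool_rot: [-0.911, 1.583, -1.587]
contact_force: [0.3, -0.8, 0.1]
opening: 0.0001
```

```bash
python3 st.py -90 126 60;python3 - <<'E'
from station import ctrl
from h import *
for n in("side","top"):
    p=ctrl.get_image(n);c=proj(p,ctrl.get_obs()["tool_pos"])[0];print(n,c)
    c0=proj(p,[B[0],B[1],.03])[0].astype(int);im=p["img"][c0[1]-120:c0[1]+100,c0[0]-150:c0[0]+150,::-1].copy()
    im=cv2.resize(im,None,fx=2.6,fy=2.6,interpolation=cv2.INTER_CUBIC)
    q=np.round((c-c0+[150,120])*2.6).astype(int);cv2.drawMarker(im,tuple(int(v) for v in q),(0,255,0),0,14,1)
    cv2.imwrite(f"pics/{n}1.png",im)
E
```

```text
t 2.6 r 124.3 ang -90.3 z 149.3 mm tool x yaw(board) -89.5 z yaw 0.5 tilt [-0.    -1.     0.002] F [ 0.306  -0.83    0.0549] open 0.0001 q [-0.2276 -0.265   2.0457 -0.0004  1.3584  0.2987]
T [ 0.47   -0.0347  0.06  ] shift mm [ 1.7769 89.3354  0.4164] turn deg [-0.1428  0.4838 -0.0207]
side [363.1498 229.0374]
top [293.5089 283.9556]
```

View pics/side1.png

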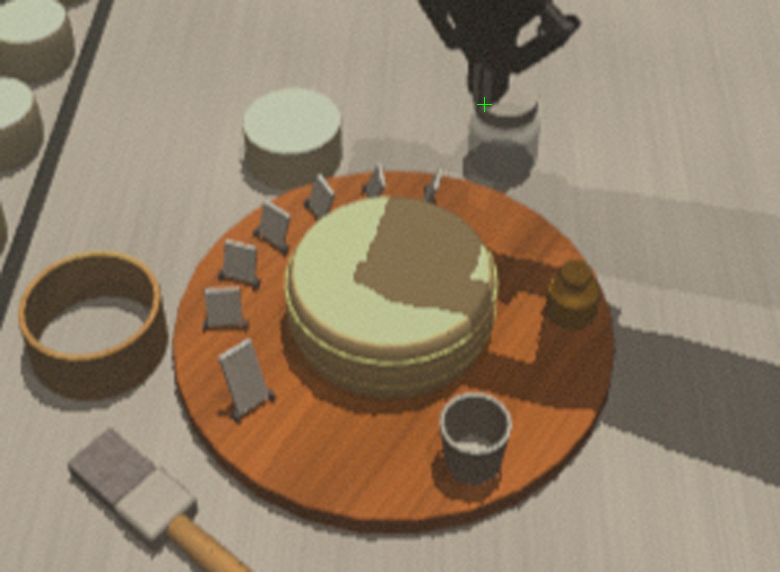

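The picture shows the shut fingertips at the green cross (484, 104), beyond flap 1's end of the row and clear of everything. Descending behind flap 1.

Request:
{"method": "arm_command", "body": {"steps": [[[0.002, 0.03, 0], [0, 0, 0], 0], [[0.002, 0.06, 0], [0, 0, 0], 0], [[0.002, 0.085, 0], [0, 0, 0], 0], [[0.002, 0.102, 0], [0, 0, 0], 0], [[0.002, 0.108, 0], [0, 0, 0], 0]]}}

```text
t: 3.2
tool_pos: [0.4667, -0.0342, 0.0382]
tool_rot: [-0.913, 1.592, -1.587]
contact_force: [0.5, 0.4, -0.3]
opening: 0.0003
```

```bash
python3 st.py -80 126 42; python3 - <<'E'
import numpy as np
for k in range(1,6):
    f=np.radians(2*k);print(2*k,126*np.sin(f),-126*(1-np.cos(f)))
E
```

```text
t 3.2 r 127.3 ang -91.4 z 38.2 mm tool x yaw(board) -89.8 z yaw 0.2 tilt [ 0.002 -1.    -0.004] F [ 0.4614  0.4125 -0.2592] open 0.0003 q [-0.2323 -0.1163  2.122  -0.0003  1.1403  0.2985]
T [ 0.4898 -0.0442  0.042 ] shift mm [-3.0642 -3.8619 24.9183] turn deg [ 0.2457 -9.7691  0.0696]
2 4.397336584515122 -0.07675579559393397
4 8.789315691759787 -0.3069296672621511
6 13.170586371724337 -0.6902411835975655
8 17.535810720968247 -1.2262233385621344
10 21.879670386033222 -1.9142231204617894
```

Request:
{"method": "arm_command", "body": {"steps": [[[0, -0.004, 0.005], [0, -2, 0], 0], [[-0.001, -0.004, 0.01], [0, -4, 0], 0], [[-0.0015, -0.004, 0.015], [0, -6, 0], 0], [[-0.002, -0.004, 0.02], [0, -8, 0], 0], [[-0.003, -0.004, 0.025], [0, -10, 0], 0]]}}

```text
t: 3.7
tool_pos: [0.4908, -0.0452, 0.0436]
tool_rot: [-1.021, 1.468, -1.466]
contact_force: [0.1, 0.2, 0.0]
opening: -0.0002
```

```bash
python3 st.py -68 126 42
```

```text
t 3.7 r 126.6 ang -79.4 z 43.6 mm tool x yaw(board) -79.8 z yaw 10.2 tilt [ 0.001 -1.    -0.002] F [0.1394 0.2158 0.0133] open -0.0002 q [-0.2426 -0.0634  2.0627 -0.0007  1.1446  0.1142]
T [ 0.5153 -0.0509  0.042 ] shift mm [-3.2204  1.5226 24.8817] turn deg [  0.1299 -11.7877   0.0373]
```

Request:
{"method": "arm_command", "body": {"steps": [[[0, 0.001, 0.005], [0, -2, 0], 0], [[-0.001, 0.001, 0.01], [0, -5, 0], 0], [[-0.0015, 0.001, 0.015], [0, -7, 0], 0], [[-0.002, 0.001, 0.02], [0, -9, 0], 0], [[-0.003, 0.001, 0.025], [0, -12, 0], 0]]}}

```text
t: 4.2
tool_pos: [0.5163, -0.052, 0.044]
tool_rot: [-1.137, 1.316, -1.317]
contact_force: [0.0, 1.0, -0.1]
opening: 0.0001
```

```bash
python3 st.py -57 126 42;cat > pic.py <<'E'
from station import ctrl
from h import *
import sys
for n in("side","top"):
    p=ctrl.get_image(n)
    c0=proj(p,[B[0],B[1],.03])[0].astype(int);im=p["img"][c0[1]-95:c0[1]+75,c0[0]-100:c0[0]+100,::-1].copy()
    cv2.imwrite(f"pics/{n}{sys.argv[1]}.png",cv2.resize(im,None,fx=3.5,fy=3.5,interpolation=cv2.INTER_CUBIC))
E
python3 pic.py 2
```

```text
t 4.2 r 127.0 ang -67.4 z 44.0 mm tool x yaw(board) -67.8 z yaw 22.2 tilt [ 0.001 -1.    -0.   ] F [ 0.0337  1.0337 -0.1157] open 0.0001 q [-0.2434 -0.0023  2.0025 -0.001   1.1416 -0.0961]
T [ 0.5394 -0.0522  0.042 ] shift mm [-3.2281  1.9689 22.8249] turn deg [  0.018  -10.7855   0.0479]
```

View pics/side2.png

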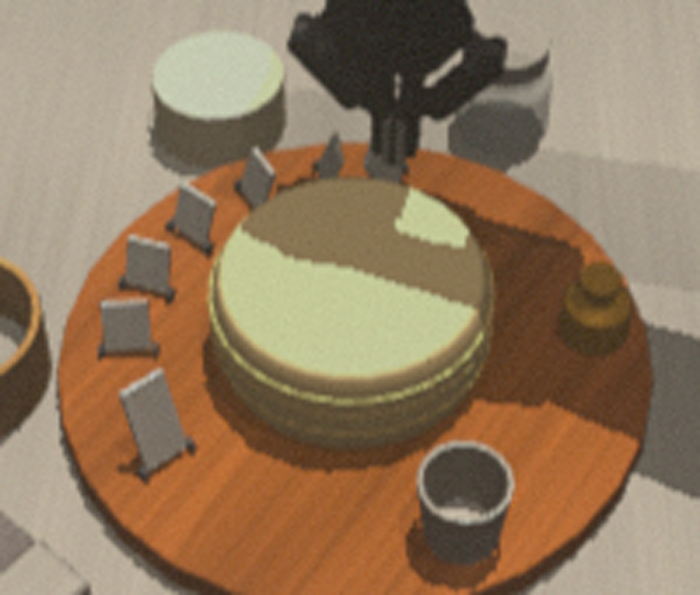

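View pics/top2.png

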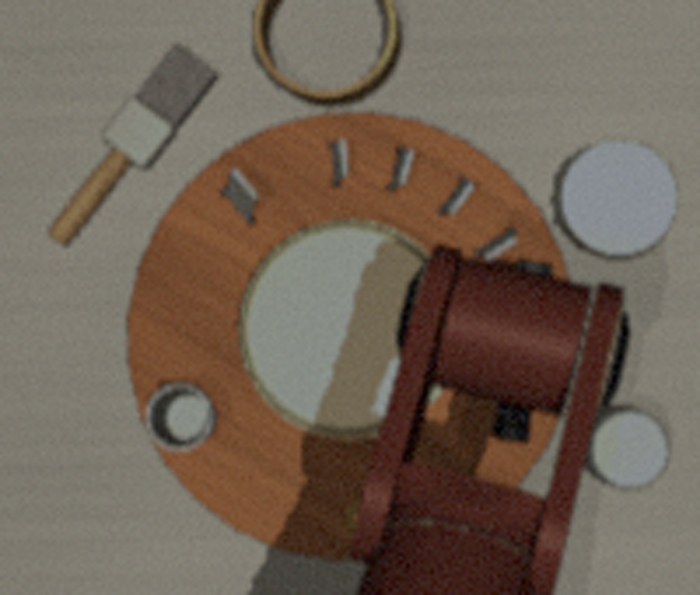

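Flap 1 has gone over: a flat leaf shows under the tip at (385, 165) in the side view. Flaps 2 to 6 are still upright. I'll continue round the arc.

Request:
{"method": "arm_command", "body": {"steps": [[[0, 0.001, 0.005], [0, -2, 0], 0], [[-0.001, 0.001, 0.01], [0, -4, 0], 0], [[-0.0015, 0.001, 0.015], [0, -6, 0], 0], [[-0.002, 0.001, 0.02], [0, -8, 0], 0], [[-0.003, 0.001, 0.025], [0, -11, 0], 0]]}}

```text
t: 4.8
tool_pos: [0.5422, -0.0532, 0.0439]
tool_rot: [-1.229, 1.176, -1.179]
contact_force: [-0.1, -1.3, -0.1]
opening: 0.0
```

```bash
python3 st.py -45 126 42
```

```text
t 4.8 r 127.2 ang -55.7 z 43.9 mm tool x yaw(board) -56.9 z yaw 33.1 tilt [ 0.001 -1.     0.001] F [-0.1314 -1.2535 -0.1317] open 0.0 q [-0.2339  0.057   1.9419 -0.0012  1.1413 -0.2764]
T [ 0.5655 -0.0484  0.042 ] shift mm [-3.8812  1.9684 23.4043] turn deg [ -0.0506 -11.9034   0.0857]
```

Request:
{"method": "arm_command", "body": {"steps": [[[-0.001, 0.001, 0.005], [0, -3, 0], 0], [[-0.0015, 0.001, 0.01], [0, -5, 0], 0], [[-0.002, 0.001, 0.015], [0, -7, 0], 0], [[-0.003, 0.001, 0.02], [0, -10, 0], 0], [[-0.004, 0.001, 0.024], [0, -12, 0], 0]]}}

```text
t: 5.3
tool_pos: [0.5665, -0.0486, 0.0438]
tool_rot: [-1.318, 1.019, -1.024]
contact_force: [-0.2, 0.1, -0.4]
opening: -0.0002
```

```bash
python3 st.py -33 126 42;python3 pic.py 3
```

```text
t 5.3 r 126.5 ang -44.6 z 43.8 mm tool x yaw(board) -44.9 z yaw 45.1 tilt [ 0.002 -1.     0.002] F [-0.2107  0.0707 -0.4425] open -0.0002 q [-0.2159  0.11    1.8855 -0.0014  1.1437 -0.4671]
T [ 0.5902 -0.0392  0.042 ] shift mm [-3.253   1.8829 25.2417] turn deg [ -0.0776 -11.9381   0.1351]
```

View pics/side3.png

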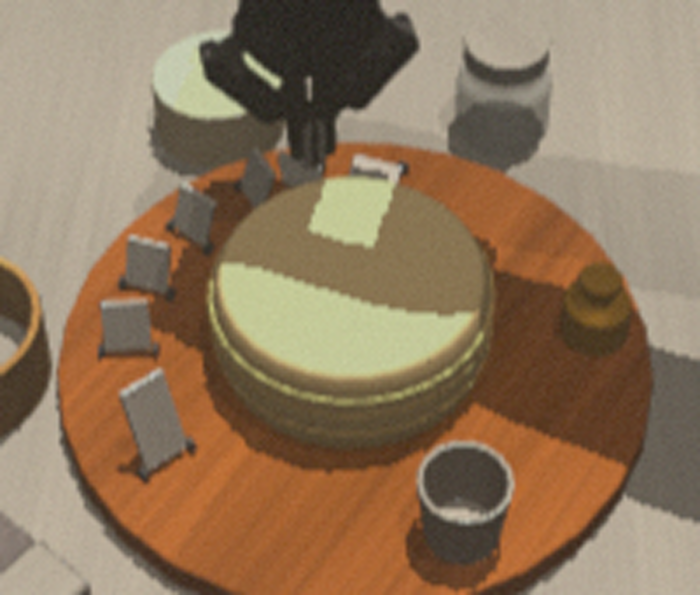

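Flap 1 lies flat at (378, 168), flap 2 is down at (300, 168), and flap 3 stands at (257, 178).

Request:
{"method": "arm_command", "body": {"steps": [[[0, 0.001, 0.005], [0, -2, 0], 0], [[-0.001, 0.001, 0.01], [0, -5, 0], 0], [[-0.0015, 0.001, 0.015], [0, -7, 0], 0], [[-0.002, 0.001, 0.02], [0, -9, 0], 0], [[-0.003, 0.001, 0.025], [0, -12, 0], 0]]}}

```text
t: 5.9
tool_pos: [0.5905, -0.0396, 0.0431]
tool_rot: [-1.393, 0.86, -0.865]
contact_force: [-0.1, 0.4, -0.2]
opening: -0.0002
```

```bash
python3 st.py -22 126 42
```

```text
t 5.9 r 126.5 ang -33.0 z 43.1 mm tool x yaw(board) -32.9 z yaw 57.1 tilt [ 0.003 -1.     0.002] F [-0.1479  0.3716 -0.2285] open -0.0002 q [-0.192   0.1615  1.8296 -0.0014  1.1476 -0.653 ]
T [ 0.6107 -0.0264  0.042 ] shift mm [-2.7416  1.1609 23.9378] turn deg [ -0.0706 -10.9146   0.1679]
```

Request:
{"method": "arm_command", "body": {"steps": [[[0, 0.001, 0.005], [0, -2, 0], 0], [[-0.001, 0.001, 0.01], [0, -4, 0], 0], [[-0.0015, 0.001, 0.015], [0, -6, 0], 0], [[-0.002, 0.001, 0.02], [0, -8, 0], 0], [[-0.003, 0.001, 0.025], [0, -11, 0], 0]]}}

```text
t: 6.4
tool_pos: [0.6118, -0.0256, 0.0422]
tool_rot: [-1.451, 0.711, -0.716]
contact_force: [0.6, 0.2, 0.4]
opening: 0.0
```

```bash
python3 st.py -10 126 42;python3 pic.py 4
```

```text
t 6.4 r 126.0 ang -21.3 z 42.2 mm tool x yaw(board) -21.7 z yaw 68.3 tilt [ 0.003 -1.     0.001] F [0.576  0.1749 0.3508] open 0.0 q [-0.1626  0.2069  1.7791 -0.0016  1.1527 -0.8185]
T [ 0.6298 -0.0084  0.042 ] shift mm [-2.6664  0.2297 24.7636] turn deg [ -0.0352 -11.7445   0.1831]
```

View pics/side4.png

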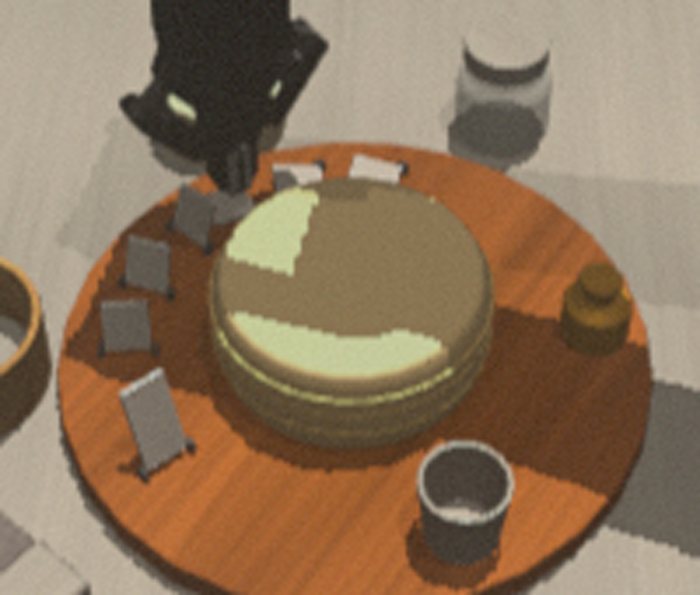

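Flaps 1 to 3 are flat and flap 4 stands at (195, 215).

Request:
{"method": "arm_command", "body": {"steps": [[[0, 0, 0.005], [0, -2, 0], 0], [[-0.001, 0, 0.01], [0, -5, 0], 0], [[-0.0015, 0, 0.015], [0, -7, 0], 0], [[-0.002, 0, 0.02], [0, -9, 0], 0], [[-0.003, 0, 0.025], [0, -12, 0], 0]]}}

```text
t: 7.0
tool_pos: [0.6304, -0.0076, 0.0424]
tool_rot: [-1.5, 0.548, -0.553]
contact_force: [-0.1, 0.3, 0.0]
opening: 0.0003
```

```bash
python3 st.py 1 126 42
```

```text
t 7.0 r 125.9 ang -9.6 z 42.4 mm tool x yaw(board) -9.7 z yaw 80.3 tilt [ 0.004 -1.     0.001] F [-0.0506  0.26    0.043 ] open 0.0003 q [-0.1294  0.2447  1.7341 -0.0016  1.1595 -0.9958]
T [0.6437 0.0114 0.042 ] shift mm [-2.1234  0.3651 23.1036] turn deg [ -0.0139 -10.6836   0.2072]
```

Request:
{"method": "arm_command", "body": {"steps": [[[0, 0, 0.005], [0, -2, 0], 0], [[-0.001, 0, 0.01], [0, -4, 0], 0], [[-0.0015, 0, 0.015], [0, -6, 0], 0], [[-0.002, 0, 0.02], [0, -8, 0], 0], [[-0.002, 0, 0.024], [0, -11, 0], 0]]}}

```text
t: 7.5
tool_pos: [0.6446, 0.0125, 0.0423]
tool_rot: [-1.535, 0.396, -0.401]
contact_force: [0.5, 0.5, 0.3]
opening: 0.0001
```

```bash
python3 st.py 12 126 42;python3 pic.py 5
```

```text
t 7.5 r 126.2 ang 1.6 z 42.3 mm tool x yaw(board) 1.5 z yaw 91.5 tilt [ 0.004 -1.    -0.   ] F [0.4861 0.4545 0.2933] open 0.0001 q [-0.0953  0.2747  1.6979 -0.0017  1.1658 -1.1572]
T [0.6536 0.0334 0.042 ] shift mm [-2.3111  0.3116 22.7065] turn deg [  0.0269 -10.4859   0.2016]
```

View pics/side5.png

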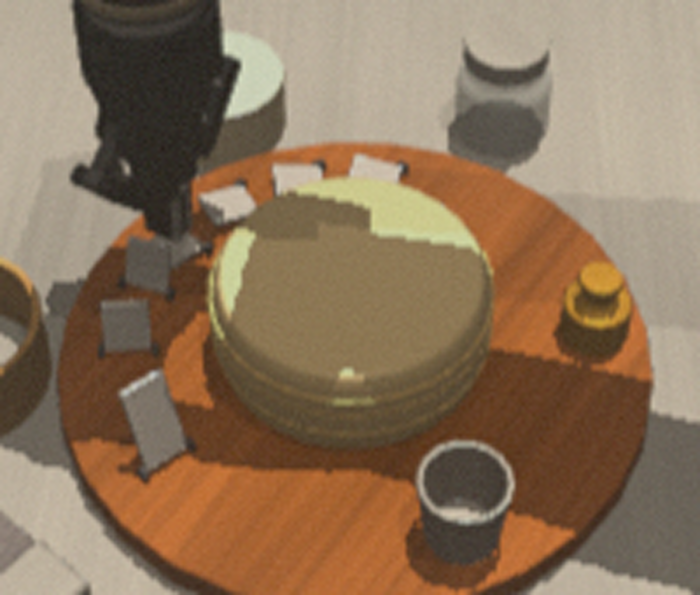

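Flaps 1 to 4 are down. Flap 5 stands at (148, 265) and flap 6 at (127, 325).

Request:
{"method": "arm_command", "body": {"steps": [[[0, 0, 0.005], [0, -2, 0], 0], [[-0.001, 0, 0.01], [0, -4, 0], 0], [[-0.0015, 0, 0.015], [0, -6, 0], 0], [[-0.002, 0, 0.02], [0, -8, 0], 0], [[-0.002, 0, 0.024], [0, -11, 0], 0]]}}

```text
t: 8.1
tool_pos: [0.6548, 0.035, 0.0424]
tool_rot: [-1.558, 0.244, -0.25]
contact_force: [-0.6, -0.2, -0.2]
opening: 0.0002
```

Request:
{"method": "arm_command", "body": {"steps": [[[0, 0, 0.005], [0, -2, 0], 0], [[-0.001, 0, 0.01], [0, -4, 0], 0], [[-0.0015, 0, 0.015], [0, -6, 0], 0], [[-0.002, 0, 0.02], [0, -8, 0], 0], [[-0.003, 0, 0.022], [0, -10, 0], 0]]}}

```text
t: 8.6
tool_pos: [0.6589, 0.0575, 0.0424]
tool_rot: [-1.57, 0.105, -0.11]
contact_force: [-0.1, 0.5, 0.5]
opening: 0.0001
```

```bash
python3 st.py 33 126 42;python3 pic.py 6
```

```text
t 8.6 r 125.8 ang 23.2 z 42.4 mm tool x yaw(board) 22.8 z yaw 112.8 tilt [ 0.004 -1.    -0.001] F [-0.054   0.5483  0.4765] open 0.0001 q [-0.0247  0.3092  1.6552 -0.0017  1.1738 -1.458 ]
T [0.6601 0.0789 0.042 ] shift mm [-1.7466  0.3823 21.3737] turn deg [  0.0855 -10.2071   0.2015]
```

View pics/side6.png

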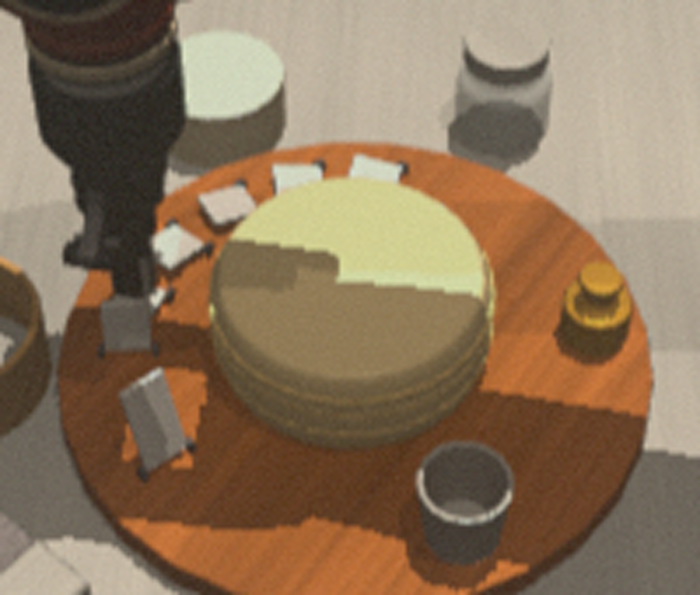

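Flaps 1 to 5 are down. Flap 6 is next, and I'll stop well short of the tall flap.

Request:
{"method": "arm_command", "body": {"steps": [[[0, 0, 0.005], [0, -2, 0], 0], [[-0.001, 0, 0.01], [0, -4, 0], 0], [[-0.0015, 0, 0.015], [0, -6, 0], 0], [[-0.002, 0, 0.019], [0, -8, 0], 0], [[-0.002, 0, 0.023], [0, -10, 0], 0]]}}

```text
t: 9.2
tool_pos: [0.6599, 0.0809, 0.0423]
tool_rot: [-1.572, -0.033, 0.028]
contact_force: [-0.5, -0.1, -0.2]
opening: -0.0
```

```bash
python3 st.py 37 126 42;python3 pic.py 7
```

```text
t 9.2 r 125.9 ang 33.9 z 42.3 mm tool x yaw(board) 32.9 z yaw 122.9 tilt [ 0.003 -1.    -0.002] F [-0.4802 -0.0747 -0.1753] open -0.0 q [ 0.0109  0.3167  1.6461 -0.0019  1.1757 -1.5982]
T [0.6594 0.0877 0.042 ] shift mm [-0.2231  0.2767  6.7987] turn deg [ 0.111  -4.13    0.1734]
```

View pics/side7.png

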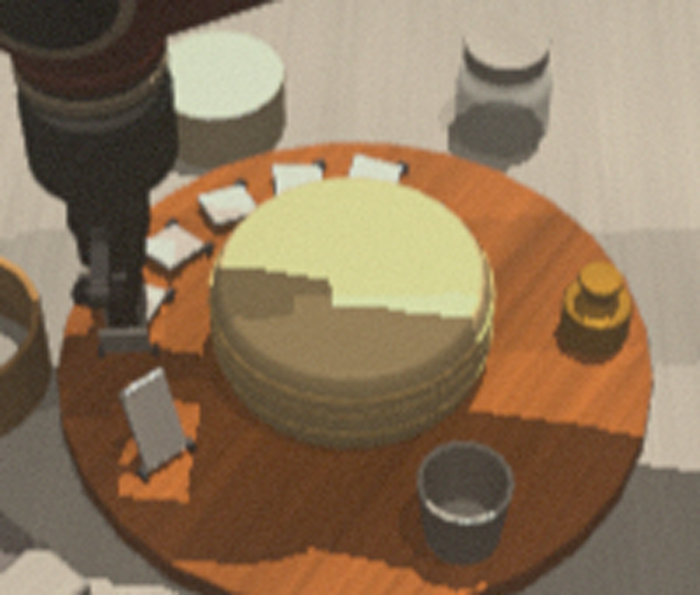

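Flap 6 is tipping at (122, 340). One small nudge more, then I'll wait for it.

Request:
{"method": "arm_command", "body": {"steps": [[[0, 0, 0.003], [0, -1, 0], 0], [[0, 0, 0.005], [0, -2, 0], 0], [[0, 0, 0.006], [0, -3, 0], 0], [[0, 0, 0.006], [0, -3, 0], 0]]}}

```text
t: 9.7
tool_pos: [0.6597, 0.0871, 0.0423]
tool_rot: [-1.571, -0.074, 0.069]
contact_force: [-0.9, 0.2, -0.2]
opening: 0.0001
```

```bash
python3 st.py;python3 pic.py 8
```

```text
t 9.7 r 126.2 ang 36.7 z 42.3 mm tool x yaw(board) 35.8 z yaw 125.8 tilt [ 0.003 -1.    -0.002] F [-0.9333  0.2359 -0.1719] open 0.0001 q [ 0.0202  0.3178  1.6446 -0.0018  1.1759 -1.6405]
```

View pics/side8.png

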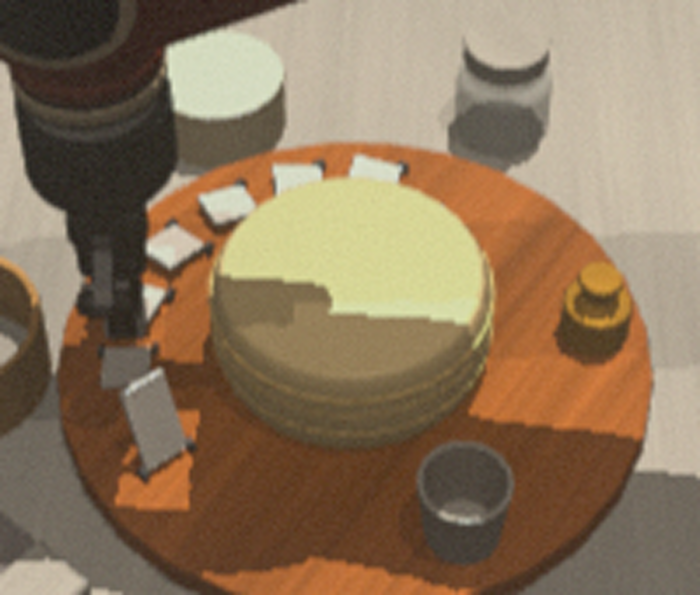

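Flap 6 is flat at (127, 365) and the tall flap is unchanged at (155, 422). Lifting straight up.

Request:
{"method": "arm_command", "body": {"steps": [[[0, -0.01, 0], [0, 0, 0], 0], [[0, -0.03, 0], [0, 0, 0], 0], [[0, -0.06, 0], [0, 0, 0], 0], [[0, -0.09, 0], [0, 0, 0], 0], [[0, -0.13, 0], [0, 0, 0], 0]]}}

```text
t: 10.3
tool_pos: [0.6583, 0.087, 0.1725]
tool_rot: [-1.571, -0.071, 0.07]
contact_force: [0.5, 0.2, -0.1]
opening: 0.0001
```

Request:
{"method": "arm_command", "body": {"steps": [[[0, -0.03, 0], [0, 0, 0], 0], [[0, -0.06, 0], [0, 0, 0], 0], [[0, -0.1, 0], [0, 0, 0], 0], [[0, -0.12, 0], [0, 0, 0], 0], [[0, -0.12, 0], [0, 0, 0], 0]]}}

```text
t: 10.8
tool_pos: [0.66, 0.0872, 0.299]
tool_rot: [-1.572, -0.078, 0.062]
contact_force: [0.6, 0.9, 0.8]
opening: -0.0001
```

```bash
python3 st.py;python3 pic.py 9
```

```text
t 10.8 r 126.5 ang 36.8 z 299.0 mm tool x yaw(board) 35.8 z yaw 125.8 tilt [ 0.01  -1.    -0.002] F [0.6444 0.8819 0.8339] open -0.0001 q [ 0.0204  0.1107  1.4398 -0.0018  1.5809 -1.64  ]
```

View pics/side9.png

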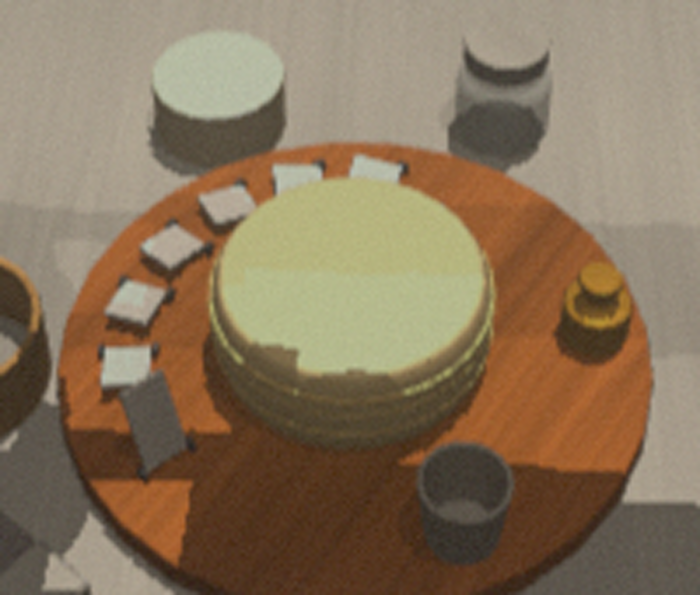

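View pics/top9.png

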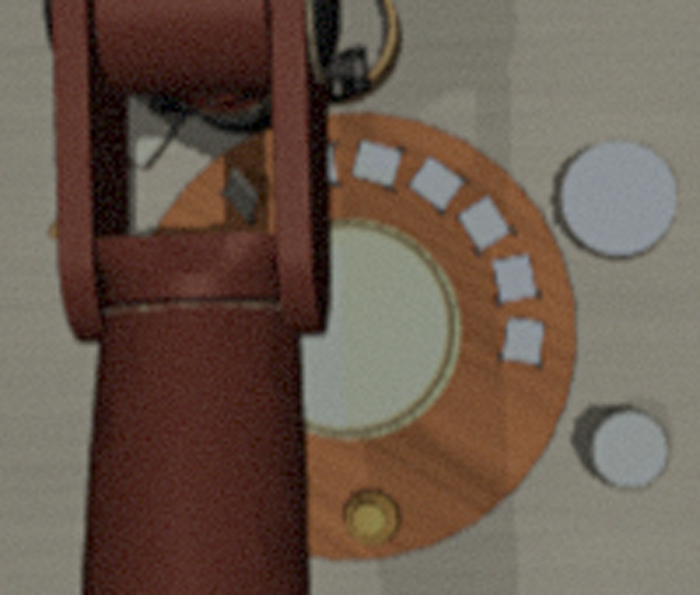

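All six short flaps lie flat in both views. The tall flap still leans at (155, 422) in the side view, and nothing else has moved. Handing in.

```bash
python3 -c "
from station import ctrl
print(ctrl.finish_job())"
```

```text
the job is handed in; nothing more can be done
None
```

The tally is reset. With the fingers shut, I followed the arc from flap 1 to flap 6, tipped each flap over towards the tall flap in order, then lifted clear and handed in at about 11 s of the 48 s allowed.

**Flaps:** In the last side picture, all six short flaps lie flat and the tall flap still leans as it did at the start. The top picture agrees, but the arm hid most of flap 6 there, so that one rests on the side view.

**Cheese and other things:** The cheese, jar, small cheese, cup and weight look unmoved where visible. By the last pictures, the arm or the crop partly hid the hoop and brush. The spatula was outside the picture crops after the start, but the arm only passed well above that part of the table. I compared these by eye and did not measure them again.

**Force:** The measured force at the end of each move stayed below about 2 N, which is about as much as it showed in free air. No check failed or disagreed.

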